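# Load the sample mill and hold its bayonet lid in the run position

### The job

With the scraper block, sweep the four stone chips lying on the mill's feed plate into its round mouth (chips touched only by the scraper), then set the scraper down on the bench. Next pick up the lid by its bar, push it into the mouth with its two lugs in the two slots, turn it a quarter turn clockwise (seen from above) to its stop against the spring, and finish holding it there, still pressed flush on the plate, since the mill runs only while the lid is held. Leave the jug, the wash bottle and the sample jar alone.

Things in the scene. Friction and masses are not known exactly. Their poses are not given: they have to be found in the camera images.
- mill: Sample mill, fixed: white housing 170 (x) x 310 mm (y) with a flat steel top plate 130 mm above the bench. Origin on the bench under its middle; z up, y from the feed plate to the mouth. The round mouth lies 85 mm from the middle towards +y, the feed plate on the -y side.
- mill_mouth (a point): Centre of the mouth, level with the top plate; axes as the mill's. The mouth, 80 mm across, is cut in a dark ring 7 mm thick, flush with the plate; below is a bowl, floor 105 mm down. Two entry slots cut the ring at this point's +x and -x, each about 20 mm wide, reaching 50 mm from the centre. Under each, 9 mm below the plate, the lug meets a sprung carrier.
- feed_plate (a point): Point on the feed plate's surface, 140 mm from the mouth's centre; axes as the mill's. Guards 12 mm high run along both sides, inner faces at x = +38 and -38 mm from y = -92 to +25 mm of this point, then narrowing to +31 and -31 mm at y = +92 mm, where they end just short of the mouth; a third closes the end at y = -92 mm. The mouth's near edge is at y = +100 mm.
- scraper_grip (a point): Centre of the scraper block: white plastic 56 mm long (x) and 22 mm thick (y) on a black rubber foot 26 mm thick and 16 mm high; 84 mm tall in all (z), about 160 g. It stands on its foot on the bench, this point 42 mm above the foot. Take it across its 22 mm thickness; in use its length lies across the feed plate between the guards, foot on or just over the plate.
- lid_grip (a point): Point inside the lid's bar, on the lid's axis, 58 mm above the bench as the lid stands on its plug (about 330 g). The bar is grey, 84 mm long (x) and 20 mm thick (y, take it across this) and stands on the round flange: its top is 14 mm above this point, the flange's top 24 mm below. z is the lid's axis, up. The two lugs lie under the bar's two ends.
- lid_seat (a point): Centre of the flange's underside, 32 mm below lid_grip; same axes; at mill_mouth when fully home. Flange 106 mm across, 8 mm thick. Plug below 75 mm across, tapering from 18 mm down to 62 mm across at its end 26 mm down. Lugs at +x and -x, 11 mm wide, out to 46 mm from the axis, 11 to 18 mm down, enter the slots with the bar along the mill's x within 0.1 rad, either way round.
- lid_turn (a joint): Turn (rad) of the sprung carrier that the lugs take along: 0 at rest, growing as the lid turns clockwise seen from above, stop at 1.36. The lugs have about 0.1 rad play in it, so the lid turns about 1.46 rad from slots to stop. Resists with 0.06 N m at first, 0.2 N m at the stop, plus rubbing; springs back if let go.
- lid_press (a joint): How far (m) the lugs have pushed the carrier down: 0 at rest, 0.009 with the lid flush on the plate. Its spring pushes up with 6 N at first, 10 N when flush (the lid's weight is 3 N of this). The lid can turn once its flange is within 4 mm of the plate, and if no longer pressed rises by those 4 mm until the lugs meet the ring from below.
- chip1: Stone chip, a flattish dark brown-grey lump about 28 x 23 x 13 mm, 14 g, lying on the feed plate; the point is its middle, 6.5 mm above the plate.
- chip2: Stone chip, a flattish dark brown-grey lump about 28 x 23 x 13 mm, 14 g, lying on the feed plate; the point is its middle, 6.5 mm above the plate.
- chip3: Stone chip, a flattish dark brown-grey lump about 28 x 23 x 13 mm, 14 g, lying on the feed plate; the point is its middle, 6.5 mm above the plate.
- chip4: Stone chip, a flattish dark brown-grey lump about 28 x 23 x 13 mm, 14 g, lying on the feed plate; the point is its middle, 6.5 mm above the plate.
- jug: Bystander: cloudy plastic measuring jug with a handle, 100 mm across, 140 mm tall; origin under its centre.
- wash_bottle: Bystander: white plastic bottle, 64 mm across, 150 mm tall; origin under its centre.
- sample_jar: Bystander: amber jar with a black cap, 60 mm across, 70 mm tall; origin under its centre.
There are look-alikes about, which are no part of the job. Leave any brown or yellow look-alike of the part that bears lid_grip alone.

How it is judged:
By the outcome, as a careful person would: the job done as asked, in the order asked, and still so for the second after the job is handed in, while the arm keeps its last pose, push and grip.
It also fails if it takes over 64 s, if anything falls off the work surface, if the arm or the gripper's body presses on something with over 40 N, if the wrist force passes 120 N, or if a joint passes its speed limit or range.

### The arm

A 6-joint arm with a two-finger parallel gripper is mounted at the origin on the work surface. World frame = base frame: x ahead of the robot, y to its left, z up, the work surface at z = 0. Lengths are in m, angles in rad, forces in N, time in s.
With the tool pointing down it reaches from about 0.375 to 0.9 m from the base axis. Payload 3.1 kg.
Tool frame: the origin (TCP) lies midway between the tips of the shut fingers; the grasp point (between the pads) lies 19 mm behind it; x points along the fingers, z is the direction in which the jaws open and shut, and the axes are right-handed (so a half turn about x gives the same grasp; the last joint's range is limited). The gripper opens to 87 mm and grips with 3 to 60 N. Pads are 19 mm wide; open, the fingers measure 117 mm over their backs; the gripper's body (75 mm by 190 mm) begins 51 mm behind the grasp point.
Start: joints at [-1.357, 0.527, 1.433, -0, 1.181, -0.178], TCP at [0.239, -0.578, 0.223] pointing down, gripper open.
Joint ranges: [-3.08, 3.08], [-0.75, 2.2], [0.22, 2.44], [-1.43, 4.57], [0, 2.65], [-2.85, 2.85]. Speed limits (rad/s): [2.79, 2.79, 3.14, 3.14, 3.14, 3.14].

### API

Orientations are given as a unit quaternion [x, y, z, w].
In Python, from rig import robot, optics, workorder gives the robot as it stands.
- The arm moves only by the tool arm_command, never from a script. Its argument "plan" is a list of rows, each a list of 7 numbers: the shift along the tool's x, y, z in cm, then the turn, a rotation vector about the tool's x, y, z in rad, then the finger opening in cm, from 0 to 8.7. In form: [[x, y, z, ax, ay, az, gripper], ...]. A call has 1 to 12 rows; each row shifts and turns the pose as measured when the row begins, along the tool's axes as they then stand; what a row does not reach is not made up. A row lasts 1/8 s, in which the tool goes at most 62.5 mm and 10.7 degrees, less where a joint would pass 70% of its speed; a pose out of reach is approached as far as the arm can. A call with a gripper value outside its range is refused whole. The fingers move at their own pace and stop on an object; "grip_force" is the grip in N (left out, the last holds). Time passes only in rows, so rows that do not move let the fingers close. It gives the time, the measured TCP pose, the force and the opening at its end, in the units of the state.
- robot.get_obs(): the state, without advancing time (a new reading comes with each control period).
- optics.camera(name): name is "scene" or "top" or "wrist"; returns (picture, depth): 420x560x3 uint8, blue, green, red; 420x560 float32, m along the optical axis (not along the pixel's ray), 0 where there is no reading.
- optics.camera_info(name): a dict with "mtx" (3x3 intrinsics, pixels), "position" and "rotation" of the camera in the world; the wrist camera has in their place "tool_from_camera" (4x4, takes a point from camera to tool coordinates, whose origin is the TCP and whose axes are the tool frame's). Camera axes: x right, y down, z forward; pixel columns grow to the right and rows downward; lengths in m; the calibration is good to about 2 mm. A picture is of the moment at which its call begins: read the wrist's pose just before it. camera_info takes no time and is no camera call.
- workorder.hand_in(): hands the job in, once; it reports no verdict.
The state is a dict: "time": time; "q": joint angles; "joint_velocities": joint speeds; "joint_torque": joint torques, N m; "position": TCP position; "tool_rot": TCP orientation; "ft_force": force on the tool from outside, world axes, zero at the start; "moment": the same for the moment, N m; "grip_width": finger opening in m.
Only numpy, scipy, OpenCV 4.12 (cv2) and the standard library are available. Lean on these libraries where they do the work, as an engineer would, in place of code of your own. Each camera call takes 0.05 s, during which the arm holds its last target. There are 200 camera calls.

## Working session

There is one attempt and no reset: what is moved stays moved. The work goes in short steps, Python scripts to look and compute and a tool call to move; the robot and the scene stay as the last step left them, time stands still between calls to the robot, and variables do not carry over. Pictures are saved under pics/ and viewed, about 8 in all and at most 12, crops included, and the job is handed in when it is done.

Besides the shell and the picture viewer there is one more tool, called after ">>>" as name(argument=value, ...), one argument or row to a line, values as JSON. arm_command: Moves the arm, as the interface text tells. Its arguments: {"type":"object","properties":{"plan":{"type":"array"},"grip_force":{"type":"number"}},"required":["plan"]}

```bash
ls; mkdir -p pics
cat > h.py <<'E'
import numpy as np, cv2
from rig import robot, optics, workorder
from scipy.spatial.transform import Rotation as R
def cam(n):
    o=robot.get_obs(); im,d=optics.camera(n); i=optics.camera_info(n); K=np.array(i["mtx"])
    if n=="wrist":
        T=np.eye(4);T[:3,:3]=R.from_quat(o["tool_rot"]).as_matrix();T[:3,3]=o["position"]
        T=T@np.array(i["tool_from_camera"]); Rm,p=T[:3,:3],T[:3,3]
    else:
        r=np.array(i["rotation"]); Rm=r if r.shape==(3,3) else R.from_quat(r).as_matrix(); p=np.array(i["position"])
    return im,d,K,Rm,p
def ray(uv,c,z):
    "pixel(s) -> world on plane z"
    im,d,K,Rm,p=c; uv=np.atleast_2d(uv).astype(float)
    r=np.c_[uv,np.ones(len(uv))]@np.linalg.inv(K).T@Rm.T
    return p+r*((z-p[2])/r[:,2])[:,None]
def pts(c):
    im,d,K,Rm,p=c; v,u=np.mgrid[:420,:560]; r=np.stack([u,v,np.ones_like(u)],-1)@np.linalg.inv(K).T
    return (r*d[...,None])@Rm.T+p
def proj(P,c):
    im,d,K,Rm,p=c; q=(np.atleast_2d(P)-p)@Rm@K.T; return q[:,:2]/q[:,2:]
def state():
    o=robot.get_obs(); M=R.from_quat(o["tool_rot"]).as_matrix()
    print("t",o["time"],"p",np.round(o["position"],4),"F",np.round(o["ft_force"],1),"M",np.round(o["moment"],2),"w",round(o["grip_width"],4),"q",np.round(o["q"],3)); print(np.round(M,3))
    return o,M
def delta(P,yaw=None):
    "tool-axis shift (cm) to get TCP to P, pointing down; optional jaw (tool z) direction yaw; rotvec in tool axes"
    o,M=state(); s=(M.T@(np.array(P)-o["position"]))*100; print("shift cm",np.round(s,2),"norm",np.linalg.norm(s))
    if yaw is not None:
        for y in (yaw,yaw+np.pi):
            x=np.array([0,0,-1.]);z=np.array([np.cos(y),np.sin(y),0]);T=np.c_[x,np.cross(z,x),z]
            print("rotvec",np.round(R.from_matrix(M.T@T).as_rotvec(),3))
E
cat > /tmp/a.py <<'E'
from h import *
state()
a=cam("top");b=cam("scene")
for n,c in(("top",a),("scene",b)):
    cv2.imwrite(f"pics/{n}0.png",c[0]); print(n,c[4],np.round(c[3],3).tolist())
np.savez("/tmp/top.npz",*a)
np.savez("/tmp/scene.npz",*b)
E
PYTHONPATH=. python3 /tmp/a.py
```

```text
picsTraceback (most recent call last):
  File "/tmp/a.py", line 1, in <module>
    from h import *
  File "h.py", line 1, in <module>
    import numpy as np, cv2
ModuleNotFoundError: No module named 'cv2'
```

```bash
python3 - < /tmp/a.py
```

```text
t 0.0 p [ 0.2385 -0.5769  0.2216] F [ 0.4  0.5 -0.5] M [-0.01  0.   -0.04] w 0.0869 q [-1.357  0.528  1.434  0.     1.181 -0.179]
[[-0.     0.924  0.382]
 [ 0.002  0.382 -0.924]
 [-1.     0.    -0.002]]
top [0.34654461 0.09435066 1.31764323] [[0.014, -0.988, 0.152], [-1.0, -0.015, -0.0], [0.003, -0.152, -0.988]]
scene [ 1.15971246 -0.48771894  0.86550264] [[0.699, 0.472, -0.537], [0.715, -0.483, 0.506], [-0.02, -0.737, -0.675]]
```

View pics/top0.png

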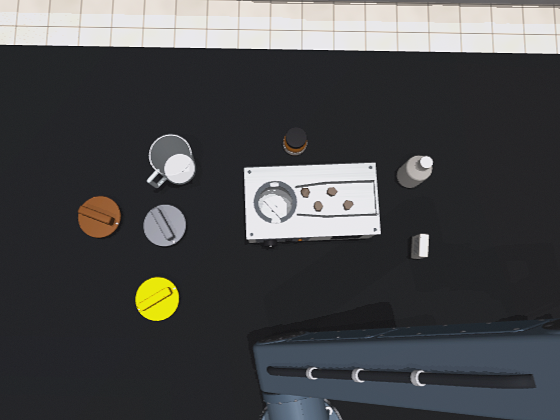

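View pics/scene0.png

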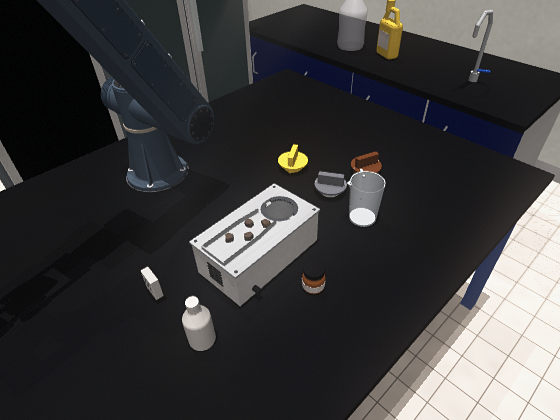

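```bash
cat > /tmp/b.py <<'E'
from h import *
def ld(n):
    z=np.load(f"/tmp/{n}.npz"); return tuple(z[k] for k in z.files)
for n in("top","scene"):
    c=ld(n); P=pts(c); im=c[0]; ok=c[1]>0
    m=ok&(abs(P[...,2]-.13)<.012)&(P[...,0]>.3)&(P[...,0]<.75)&(abs(P[...,1])<.35)
    m=cv2.morphologyEx(m.astype(np.uint8),cv2.MORPH_CLOSE,np.ones((5,5)))
    cs=max(cv2.findContours(m,0,1)[0],key=cv2.contourArea)
    W=ray(cs[:,0],c,.13)[:,:2]; print(n,"mill",cv2.minAreaRect((W*1000).astype(np.float32)), "z",np.median(P[...,2][m>0]))
    hsv=cv2.cvtColor(im,cv2.COLOR_BGR2HSV)
    # generic objects above bench
    m=(ok&(P[...,2]>.025)&(P[...,2]<.2)&(P[...,0]>.25)&(P[...,0]<.9)&(abs(P[...,1])<.75)).astype(np.uint8)
    for q in cv2.findContours(m,0,1)[0]:
        if cv2.contourArea(q)<40: continue
        mm=np.zeros_like(m);cv2.drawContours(mm,[q],-1,1,-1);mm&=m
        X=P[mm>0]; print(n,"px",np.round(cv2.minAreaRect(q)[0]),"med",np.round(np.median(X,0),3),"zmax",round(np.percentile(X[:,2],98),3), "rgb",np.median(im[mm>0],0)[::-1], end=" ")
        top=X[X[:,2]>np.percentile(X[:,2],98)-.008]; r=cv2.minAreaRect((top[:,:2]*1000).astype(np.float32)); print("toprect",np.round(r[0]),np.round(r[1]),round(r[2]))
t=ld("top"); cv2.imwrite("pics/crop.png",cv2.resize(t[0][150:330,60:300],None,fx=3.3,fy=3.3,interpolation=2))
E
python3 - </tmp/b.py
```

```text
top mill ((559.2152709960938, -12.5008544921875), (170.54196166992188, 309.68011474609375), 3.1192879676818848) z 0.12937002002520226
top px [156. 298.] med [0.326 0.355 0.034] zmax 0.074 rgb [234. 233.  10.] toprect [327. 357.] [20. 85.] 32
top px [419. 246.] med [ 0.461 -0.279  0.08 ] zmax 0.087 rgb [174. 170. 167.] toprect [ 463. -285.] [23. 54.] 88
top px [164. 225.] med [0.506 0.344 0.034] zmax 0.074 rgb [159. 160. 170.] toprect [508. 347.] [84. 20.] 31
top px [ 99. 216.] med [0.524 0.509 0.034] zmax 0.074 rgb [150.  93.  52.] toprect [527. 510.] [85. 20.] 70
top px [311. 205.] med [ 0.556 -0.018  0.129] zmax 0.142 rgb [232. 232. 235.] toprect [559. -12.] [166. 304.] 4
top px [416. 170.] med [ 0.641 -0.266  0.102] zmax 0.151 rgb [167. 162. 159.] toprect [ 651. -276.] [28. 28.] 5
top px [168. 160.] med [0.67  0.335 0.097] zmax 0.141 rgb [103. 106. 109.] toprect [661. 320.] [98. 98.] 1
top px [295. 140.] med [0.723 0.022 0.067] zmax 0.073 rgb [51. 50. 52.] toprect [731.  22.] [50. 52.] 89
scene mill ((565.0960693359375, -15.304931640625), (175.57362365722656, 313.1178283691406), 3.1043689250946045) z 0.12965548991965492
scene px [197. 321.] med [ 0.67  -0.286  0.097] zmax 0.151 rgb [139.  132.5 128. ] toprect [ 654. -278.] [27. 29.] 49
scene px [152. 282.] med [ 0.483 -0.291  0.076] zmax 0.086 rgb [122.5 117.5 113. ] toprect [ 467. -288.] [22. 57.] 86
scene px [314. 275.] med [0.741 0.01  0.066] zmax 0.072 rgb [35. 33. 34.] toprect [735.  20.] [50. 53.] 42
scene px [255. 236.] med [ 0.598 -0.05   0.128] zmax 0.142 rgb [126. 121. 119.] toprect [549. -73.] [118. 192.] 3
scene px [353. 191.] med [0.629 0.332 0.07 ] zmax 0.139 rgb [128. 124. 126.] toprect [664. 319.] [ 98. 103.] 15
scene px [293. 160.] med [0.341 0.346 0.034] zmax 0.072 rgb [247. 239.  93.] toprect [331. 354.] [20. 84.] 31
```

View pics/crop.png

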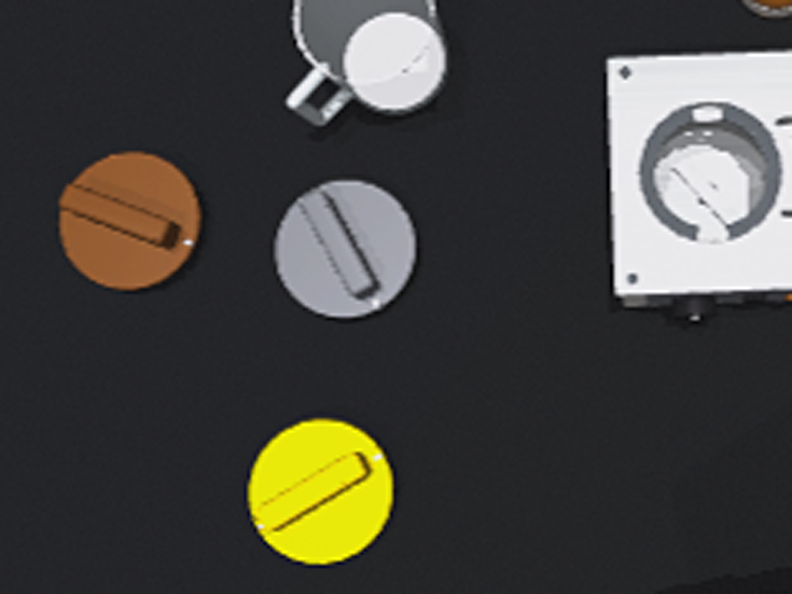

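Candidates for the lid in the top view: grey (164,225), brown (99,216) and yellow (156,298). The crop confirms that the grey one fits ("bar is grey"), and the brown and yellow ones are look-alikes to leave alone. The scraper is at (420,246), the mouth at (274,203), and the chips at (305,192), (331,191), (318,206) and (348,205).

Run:
```python
from h import *
delta([.462,-.287,.19],np.radians(-92.5))
```

```text
t 0.1 p [ 0.2386 -0.577   0.2217] F [ 0.1  0.2 -0.2] M [-0.02  0.04  0.02] w 0.0868 q [-1.357  0.528  1.434 -0.     1.181 -0.178]
[[-0.     0.924  0.382]
 [ 0.002  0.382 -0.924]
 [-1.     0.    -0.002]]
shift cm [  3.21  31.72 -18.26] norm 36.74409107889534
rotvec [ 0.435 -0.002  0.   ]
rotvec [-2.706 -0.    -0.003]
```

>>> arm_command(
  plan=[
    [0.4,4,-2.3,0,0,0,6],
    [0.4,4,-2.3,0,0,0,6],
    [0.4,4,-2.3,0,0,0,6],
    [0.4,4,-2.3,0,0,0,6],
    [0.4,4,-2.3,0,0,0,6],
    [0.4,4,-2.3,0,0,0,6],
    [0.4,4,-2.3,0,0,0,6],
    [0.4,3.7,-2.2,0,0,0,6],
    [0,0,0,0.145,0,0,6],
    [0,0,0,0.145,0,0,6],
    [0,0,0,0.145,0,0,6],
    [0,0,0,0,0,0,6],
  ],
)

```text
time: 1.6
position: [0.4667, -0.2755, 0.1841]
tool_rot: [0.514, 0.489, -0.513, 0.482]
ft_force: [-0.1, -0.4, 0.6]
grip_width: 0.0602
```

Run:
```python
from h import *
c=cam("wrist"); cv2.imwrite("pics/w1.png",c[0]); P=pts(c)
print(c[4],np.round(c[3],2).tolist())
m=((c[1]>0)&(abs(P[...,2]-.084)<.008)&(np.hypot(P[...,0]-.46,P[...,1]+.287)<.06)).astype(np.uint8)
q=max(cv2.findContours(m,0,1)[0],key=cv2.contourArea); W=ray(q[:,0],c,.084)[:,:2]*1000
print(len(q),cv2.minAreaRect(W.astype(np.float32)),np.median(P[...,2][m>0]))
delta([.462,-.287,.19],np.radians(-92.5))
```

```text
[ 0.54593604 -0.28140967  0.34746308] [[-0.06, -0.96, -0.28], [-1.0, 0.05, 0.02], [-0.01, 0.28, -0.96]]
178 ((465.83013916015625, -288.92791748046875), (21.936464309692383, 56.7044677734375), 85.4202880859375) 0.0855442073492379
t 1.65 p [ 0.4667 -0.2755  0.1841] F [0.  0.2 0.1] M [ 0.1  -0.01 -0.03] w 0.0602 q [-0.741  0.471  1.675  0.002  1.006  0.884]
[[-0.006  0.998 -0.055]
 [ 0.008 -0.055 -0.998]
 [-1.    -0.006 -0.008]]
shift cm [-0.6  -0.41  1.17] norm 1.376396218994923
rotvec [-0.012 -0.008  0.006]
rotvec [3.13  0.01  0.012]
```

View pics/w1.png

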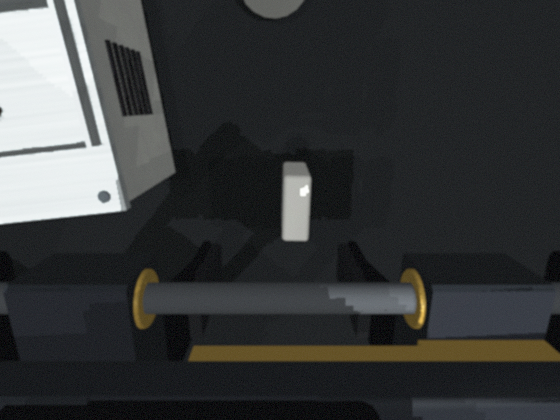

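The wrist picture shows the scraper upright at (296,200) and the mill's corner at upper left. The gripper's long side runs along the jaw direction.

>>> arm_command(
  plan=[
    [2.5,0,0.7,0.025,-0.008,0.006,6],
    [4,0,0.65,0,0,0,6],
    [4,0,0,0,0,0,6],
    [3,0,0,0,0,0,6],
    [2,0,0,0,0,0,6],
    [0,0,0,0,0,0,6],
  ],
  grip_force=30,
)

```text
time: 2.4
position: [0.4668, -0.2917, 0.0253]
tool_rot: [-0.517, -0.481, 0.517, -0.484]
ft_force: [0.7, -0.1, 0.8]
grip_width: 0.0601
```

Run:
```python
from h import *
delta([.4658,-.289,.029],np.radians(-94.6))
```

```text
t 2.4 p [ 0.4668 -0.2917  0.0253] F [ 0.7 -0.1  0.8] M [0.06 0.06 0.05] w 0.0601 q [-7.610e-01  7.310e-01  1.763e+00 -1.000e-03  6.440e-01  8.790e-01]
[[ 0.003  0.998 -0.068]
 [-0.003 -0.068 -0.998]
 [-1.     0.003  0.003]]
shift cm [-0.38 -0.12 -0.26] norm 0.47104216226789936
rotvec [ 0.012  0.003 -0.003]
rotvec [-3.13   0.004  0.005]
```

>>> arm_command(
  plan=[
    [-0.4,-0.1,-0.26,0.012,0,0,6],
    [0,0,0,0,0,0,2],
    [0,0,0,0,0,0,1],
    [0,0,0,0,0,0,1],
    [0,0,0,0,0,0,1],
    [0,0,0,0,0,0,1],
    [0,0,0,0,0,0,1],
  ],
  grip_force=30,
)

```text
time: 3.28
position: [0.4677, -0.2903, 0.0331]
tool_rot: [0.519, 0.476, -0.519, 0.484]
ft_force: [-0.5, -0.3, 0.1]
grip_width: 0.0218
```

>>> arm_command(
  plan=[
    [-4,0,0,0,0,0,1],
    [-5,0,0,0,0,0,1],
    [-5,0,0,0,0,0,1],
    [-5,0,0,0,0,0,1],
    [-3,0,0,0,0,0,1],
    [0,0,0,0,0,0,1],
  ],
)

```text
time: 4.03
position: [0.465, -0.288, 0.2566]
tool_rot: [-0.519, -0.478, 0.52, -0.481]
ft_force: [0.9, -0.4, -2.0]
grip_width: 0.0216
```

Run:
```python
from h import *
# feed start: y=-72 of feed point
c0=np.array([.5598,-.0128]);a=np.radians(3.12);Rm=np.array([[np.cos(a),-np.sin(a)],[np.sin(a),np.cos(a)]])
p=c0+Rm@[0,.085-.14-.060]; print(p)
delta([*p,.24],np.radians(-86.9))
c=cam("top"); np.savez("/tmp/top2.npz",*c)
```

```text
[ 0.56605915 -0.12762954]
t 4.025 p [ 0.465  -0.288   0.2566] F [ 0.9 -0.4 -2. ] M [-0.01  0.03 -0.  ] w 0.0216 q [-7.580e-01  3.810e-01  1.592e+00 -1.000e-03  1.165e+00  8.920e-01]
[[ 0.002  0.997 -0.079]
 [-0.003 -0.079 -0.997]
 [-1.     0.003  0.003]]
shift cm [  1.63   8.8  -16.8 ] norm 19.032537363162174
rotvec [-0.134  0.003 -0.002]
rotvec [ 3.008 -0.004 -0.005]
```

>>> arm_command(
  plan=[
    [0.1,1.76,-3.36,0,0,0,1],
    [0.1,1.76,-3.36,0,0,0,1],
    [0.1,1.76,-3.36,0,0,0,1],
    [0.1,1.76,-3.36,0,0,0,1],
    [0.1,1.76,-3.36,0,0,0,1],
    [0,0,0,-0.134,0,0,1],
    [0,0,0,0,0,0,1],
  ],
)

```text
time: 4.95
position: [0.559, -0.118, 0.2301]
tool_rot: [0.482, 0.525, -0.49, 0.502]
ft_force: [-0.7, 0.5, -1.9]
grip_width: 0.0218
```

Run:
```python
from h import *
state()
c=cam("wrist"); cv2.imwrite("pics/w2.png",c[0]); np.savez("/tmp/w2.npz",*c)
t=cam("top"); np.savez("/tmp/top3.npz",*t)
P=pts(c); im=c[0]
hsv=cv2.cvtColor(im,cv2.COLOR_BGR2HSV)
```

```text
t 4.95 p [ 0.559  -0.118   0.2301] F [-0.7  0.5 -1.9] M [-0.    0.03  0.01] w 0.0218 q [-0.404  0.46   1.536  0.002  1.18   1.111]
[[-0.031  0.998  0.054]
 [ 0.015  0.055 -0.998]
 [-0.999 -0.03  -0.017]]
```

View pics/w2.png

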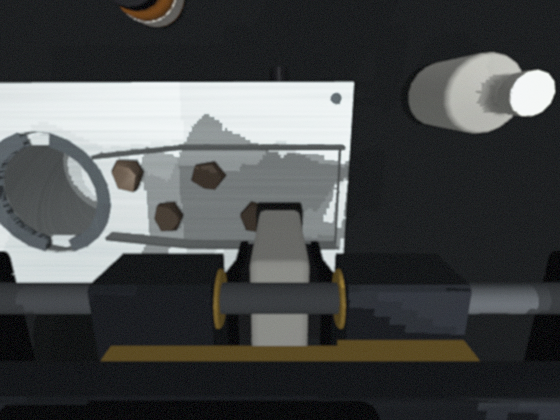

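The wrist picture shows the chips at (127,175), (208,175), (168,216) and (255,216). The guards run along rows 148 and 240, the end guard is at column 338, the mouth is near (55,190), and the slots are at (38,138) and (62,242).

```bash
cat > /tmp/c.py <<'E'
from h import *
def ld(n):
    z=np.load(f"/tmp/{n}.npz"); return tuple(z[k] for k in z.files)
c0=np.array([.5598,-.0128]);a=np.radians(3.12);Rm=np.array([[np.cos(a),-np.sin(a)],[np.sin(a),np.cos(a)]])
mo=c0+Rm@[0,.085]
for n in("w2","top3"):
    c=ld(n); im=c[0]; P=pts(c); L=(P[...,:2]-mo)@Rm*1000  # mouth frame, mm
    g=cv2.cvtColor(im,cv2.COLOR_BGR2GRAY)
    v,u=np.mgrid[:420,:560]; Q=((ray(np.c_[u.ravel(),v.ravel()],c,.13)[:,:2]-mo)@Rm*1000).reshape(420,560,2)
    ring=(g<150)&(abs(P[...,2]-.13)<.006)&(np.hypot(Q[...,0],Q[...,1])<72)&(Q[...,1]>-58); pr=Q[ring]
    rad=np.hypot(pr[:,0],pr[:,1]); print(n,"ring r pct",np.round(np.percentile(rad,[2,50,98])),len(rad))
    # outer edge via hull of ring -> circle
    h=cv2.convexHull(pr.astype(np.float32))[:,0]; h=h[np.hypot(*h.T)>0]
    A=np.c_[2*h,np.ones(len(h))]; s=np.linalg.lstsq(A,(h**2).sum(1),rcond=None)[0]; print(" circle",s[:2],np.sqrt(s[2]+s[:2]@s[:2]),"resid",np.std(np.hypot(*(h-s[:2]).T)), "angles",np.ptp(h[:,1]))
    gm=(abs(P[...,2]-.141)<.004)&(abs(L[...,0])<50)&(L[...,1]<-45)&(L[...,1]>-250)
    S=L[gm]
    for nm,sel in(("+x",(S[:,0]>28)&(S[:,1]>-225)&(S[:,1]<-120)),("-x",(S[:,0]<-28)&(S[:,1]>-225)&(S[:,1]<-120)),("end",(abs(S[:,0])<25)&(S[:,1]<-222))):
        T=S[sel]
        if len(T)>5:
            i=1 if nm!="end" else 0
            f=np.polyfit(T[:,i],T[:,1-i],1); print(" guard",nm,len(T),"mean",T.mean(0).round(1),"slope",f[0].round(3))
    ch=cv2.inRange(cv2.cvtColor(im,cv2.COLOR_BGR2HSV),(0,60,0),(25,255,140))
    ch&=((abs(Q[...,0])<40)&(Q[...,1]<-40)&(Q[...,1]>-235)).astype(np.uint8)*255
    for q in cv2.findContours(ch,0,1)[0]:
        if cv2.contourArea(q)<15: continue
        m=cv2.moments(q); x=ray([m["m10"]/m["m00"],m["m01"]/m["m00"]],c,.138)[0,:2]; W=((ray(q[:,0],c,.1365)[:,:2]-mo)@Rm*1000)
        print(" chip",((x-mo)@Rm*1000).round(),"ymin",W[:,1].min().round())
print(mo)
E
python3 - </tmp/c.py
```

```text
w2 ring r pct [34. 45. 52.] 3848
 circle [-1.62590886 -7.98101652] 54.094734396926135 resid 5.504686494677788 angles 103.374794
 guard +x 849 mean [  40.2 -170. ] slope -0.029
 guard -x 361 mean [ -37.7 -146.1] slope -0.005
 guard end 330 mean [   0.5 -235.5] slope -0.001
 chip [ -14. -166.] ymin -172.0
 chip [ -14. -101.] ymin -111.0
 chip [  18. -134.] ymin -146.0
 chip [ 20. -72.] ymin -83.0
top3 ring r pct [39. 45. 51.] 462
 circle [-2.47071149 -2.84586164] 54.45712931280209 resid 6.622593971055669 angles 127.13615
 guard -x 17 mean [ -39.7 -131.6] slope 0.061
 chip [ 22. -69.] ymin -79.0
[0.55517367 0.07207401]
```

```bash
cat >> h.py <<'E'
c0=np.array([.5598,-.0128]);a_=np.radians(3.12);RM=np.array([[np.cos(a_),-np.sin(a_)],[np.sin(a_),np.cos(a_)]])
mo=c0+RM@[0,.085]
def M2W(x,y): return mo+RM@[x/1000,y/1000]
E
cat > /tmp/d.py <<'E'
from h import *
z=np.load("/tmp/w2.npz"); c=tuple(z[k] for k in z.files)
P=pts(c); q=[.482,.525,-.49,.502]; M=R.from_quat(q).as_matrix()
T=(P-[.559,-.118,.2301])@M*1000
m=(T[...,0]<40)&(T[...,0]>-60)&(abs(T[...,2])<20)&(T[...,1]>5)&(T[...,1]<60)
for lo in range(-50,40,10):
    s=T[m&(T[...,0]>lo)&(T[...,0]<=lo+10)]
    if len(s)>10: print(lo,len(s),"ymax",np.percentile(s[:,1],[50,90,98]).round(1),"z",np.percentile(s[:,2],[2,98]).round(1))
p=M2W(1,-208); delta([*p,.21],np.radians(-86.9))
E
python3 - </tmp/d.py
```

```text
-50 826 ymax [24.9 25.4 25.6] z [-18.9  18.8]
-40 888 ymax [24.2 25.2 25.4] z [-19.4  19.3]
-30 694 ymax [24.3 25.1 25.3] z [-18.9  19.3]
-20 575 ymax [24.2 25.  25.2] z [-18.6  19.6]
-10 444 ymax [24.5 24.9 25.1] z [-18.3  19.3]
0 223 ymax [24.7 24.9 25. ] z [-9.4 10.8]
10 309 ymax [24.3 24.7 24.9] z [-11.8  13.3]
20 202 ymax [24.6 24.8 24.9] z [-11.5  12.9]
30 26 ymax [24.4 24.6 24.6] z [-10.8  12. ]
t 5.05 p [ 0.5591 -0.1186  0.2307] F [-0.5 -0.7 -1.1] M [ 0.03  0.06 -0.02] w 0.0215 q [-0.405  0.46   1.536  0.002  1.18   1.112]
[[-0.03   0.998  0.052]
 [ 0.015  0.053 -0.998]
 [-0.999 -0.029 -0.016]]
shift cm [2.02 0.81 1.78] norm 2.8080866710002677
rotvec [-0.001 -0.016  0.029]
rotvec [3.14  0.046 0.026]
```

>>> arm_command(
  plan=[
    [0.5,1.1,1.8,0,-0.016,0.029,1],
    [0.5,0,0,0,0,0,1],
    [0,0,0,0,0,0,1],
  ],
)

```text
time: 5.42
position: [0.5691, -0.1366, 0.218]
tool_rot: [0.488, 0.513, -0.489, 0.51]
ft_force: [0.0, -1.2, -0.4]
grip_width: 0.0219
```

Run:
```python
from h import *
p=M2W(4,-208); delta([*p,.166],np.radians(-86.9))
```

```text
t 5.425 p [ 0.5691 -0.1366  0.218 ] F [ 0.  -1.2 -0.4] M [ 0.02 -0.02  0.01] w 0.0219 q [-4.270e-01  4.810e-01  1.536e+00  1.000e-03  1.129e+00  1.097e+00]
[[-0.004  0.999  0.046]
 [ 0.002  0.046 -0.999]
 [-1.    -0.004 -0.002]]
shift cm [ 5.2   0.16 -0.11] norm 5.2030067142118925
rotvec [-0.008 -0.003  0.004]
rotvec [3.134 0.006 0.004]
```

>>> arm_command(
  plan=[
    [2.2,0.15,-0.1,-0.008,-0.003,0.004,1],
    [2,0,0,0,0,0,1],
    [0.9,0,0,0,0,0,1],
    [0,0,0,0,0,0,1],
  ],
)

```text
time: 5.92
position: [0.5702, -0.1351, 0.1669]
tool_rot: [0.487, 0.513, -0.487, 0.513]
ft_force: [0.2, 0.1, -0.6]
grip_width: 0.0223
```

Run:
```python
from h import *
p=M2W(4,-208); delta([*p,.1645],np.radians(-86.9))
c=cam("wrist"); cv2.imwrite("pics/w3.png",c[0]); np.savez("/tmp/w3.npz",*c)
```

```text
t 5.925 p [ 0.5702 -0.1351  0.1669] F [ 0.2  0.1 -0.6] M [ 0.02  0.02 -0.05] w 0.0223 q [-0.423  0.544  1.588  0.     1.009  1.095]
[[ 0.001  0.999  0.052]
 [-0.     0.052 -0.999]
 [-1.     0.001  0.   ]]
shift cm [0.24 0.03 0.04] norm 0.24597528512036745
rotvec [-0.002  0.    -0.001]
rotvec [ 3.14e+00 -1.00e-03 -0.00e+00]
```

View pics/w3.png

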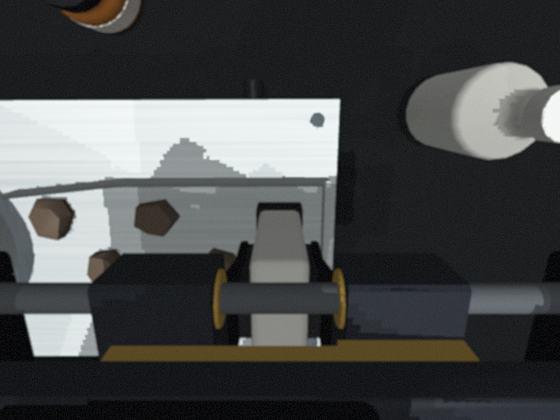

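The picture shows the foot standing inside the end guard. Chip 4, at (222,253), lies in front of the foot's edge at column 258, so I can sweep.

>>> arm_command(
  plan=[
    [0.2,0,-0.5,0,0,0,1],
    [0,0,-1,0,0,0,1],
    [0,0,-1,0,0,0,1],
    [0,0,-1,0,0,0,1],
    [0,0,-1,0,0,0,1],
    [0,0,-1,0,0,0,1],
    [0,0,-1,0,0,0,1],
    [0,0,-1,0,0,0,1],
    [0,0,-1,0,0,0,1],
    [0,0,0,0,0,0,1],
  ],
)

```text
time: 7.22
position: [0.5669, -0.0437, 0.1675]
tool_rot: [0.487, 0.511, -0.486, 0.515]
ft_force: [-0.4, 0.4, -1.0]
grip_width: 0.0217
```

```bash
cat > s.py <<'E'
from h import *
import sys
o=robot.get_obs(); print("mill xy mm",((np.array(o["position"][:2])-mo)@RM*1000).round(1))
p=M2W(float(sys.argv[1]),float(sys.argv[2])); delta([*p,float(sys.argv[3])],np.radians(-86.9))
E
python3 - 4 -70 .1645 <s.py
```

```text
mill xy mm [   5.4 -116.3]
t 7.225 p [ 0.5669 -0.0437  0.1675] F [-0.4  0.4 -1. ] M [ 0.01  0.06 -0.06] w 0.0217 q [-0.273  0.52   1.636 -0.     0.979  1.244]
[[ 0.006  0.999  0.053]
 [-0.002  0.053 -0.999]
 [-1.     0.006  0.002]]
shift cm [ 0.29 -0.15 -4.63] norm 4.640124737452935
rotvec [-0.001  0.002 -0.006]
rotvec [ 3.141 -0.009 -0.004]
```

>>> arm_command(
  plan=[
    [0.25,-0.1,-0.8,0,0,-0.006,1],
    [0.05,-0.05,-1,0,0,0,1],
    [0,0,-1,0,0,0,1],
    [0,0,-1,0,0,0,1],
    [0,0,0,0,0,0,1],
  ],
)

```text
time: 7.85
position: [0.5634, -0.0036, 0.1641]
tool_rot: [0.486, 0.512, -0.487, 0.514]
ft_force: [-1.1, 1.1, -1.6]
grip_width: 0.0214
```

```bash
python3 - 4 -30 .1645 <s.py
python3 - <<'E'
from h import *
c=cam("wrist"); cv2.imwrite("pics/w4.png",c[0]); np.savez("/tmp/w4.npz",*c)
E
```

```text
mill xy mm [  4.1 -76. ]
t 7.85 p [ 0.5634 -0.0036  0.1641] F [-1.1  1.1 -1.6] M [ 0.05 -0.02  0.04] w 0.0214 q [-0.203  0.521  1.647 -0.003  0.973  1.316]
[[-0.     0.999  0.053]
 [-0.003  0.053 -0.999]
 [-1.    -0.     0.002]]
shift cm [-0.05 -0.02 -4.6 ] norm 4.601740808055592
rotvec [-0.001  0.002  0.   ]
rotvec [ 3.14   0.    -0.004]
```

View pics/w4.png

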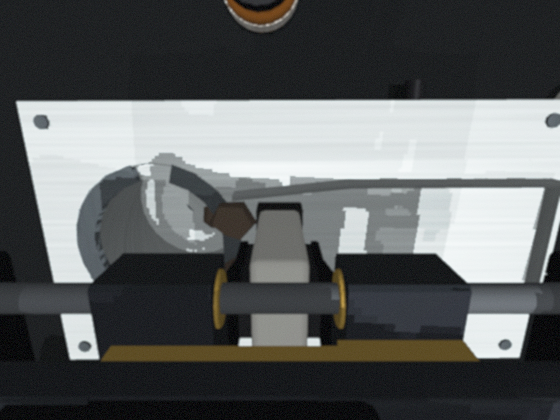

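The picture shows one chip at the mouth's edge (230,220) and nothing behind the foot. I'll continue.

>>> arm_command(
  plan=[
    [0,0,-1,0,0,0,1],
    [0,0,-1,0,0,0,1],
    [0,0,-1,0,0,0,1],
    [0,0,-1,0,0,0,1],
    [0,0,-0.9,0,0,0,1],
    [0,0,0,0,0,0,1],
  ],
)

```text
time: 8.65
position: [0.5606, 0.0486, 0.164]
tool_rot: [0.486, 0.512, -0.487, 0.513]
ft_force: [0.3, 0.6, -1.1]
grip_width: 0.0219
```

```bash
python3 - 4 -30 .1645 <s.py
```

```text
mill xy mm [  4.2 -23.7]
t 8.65 p [0.5606 0.0486 0.164 ] F [ 0.3  0.6 -1.1] M [ 0.04 -0.   -0.02] w 0.0219 q [-0.111  0.52   1.649 -0.003  0.972  1.409]
[[-0.     0.999  0.053]
 [-0.002  0.053 -0.999]
 [-1.    -0.     0.002]]
shift cm [-0.05 -0.02  0.63] norm 0.6298199419879319
rotvec [-0.002  0.002  0.   ]
rotvec [ 3.14   0.    -0.004]
```

>>> arm_command(
  plan=[
    [-3,0,0,0,0,0,1],
    [-4,0,0,0,0,0,1],
    [0,0,4,0,0,0,1],
    [0,-1,5,0,0,0,1],
    [0,-1.5,5,0,0,0,1],
    [0,-1.5,5,0,0,0,1],
    [0,-1.5,5,0,0,0,1],
    [0,-1.5,5,0,0,0,1],
    [0,-1,4,0,0,0,1],
    [0,0,0,0,0,0,1],
  ],
)

```text
time: 9.9
position: [0.4978, -0.2979, 0.2381]
tool_rot: [0.485, 0.51, -0.488, 0.516]
ft_force: [-0.4, -0.3, -0.8]
grip_width: 0.0217
```

Run:
```python
from h import *
delta([.467,-.295,.2],np.radians(-90))
c=cam("top"); t=cv2.resize(c[0][150:255,235:390],None,fx=4,fy=4,interpolation=2); cv2.imwrite("pics/t5.png",t); np.savez("/tmp/t5.npz",*c)
```

```text
t 9.9 p [ 0.4978 -0.2979  0.2381] F [-0.4 -0.3 -0.8] M [0.06 0.01 0.03] w 0.0217 q [-0.73   0.446  1.536 -0.004  1.152  0.789]
[[ 0.004  0.999  0.053]
 [-0.008  0.054 -0.999]
 [-1.     0.003  0.008]]
shift cm [ 3.8  -3.07 -0.49] norm 4.906357306801975
rotvec [ 0.054  0.008 -0.004]
rotvec [-3.088  0.005  0.012]
```

View pics/t5.png

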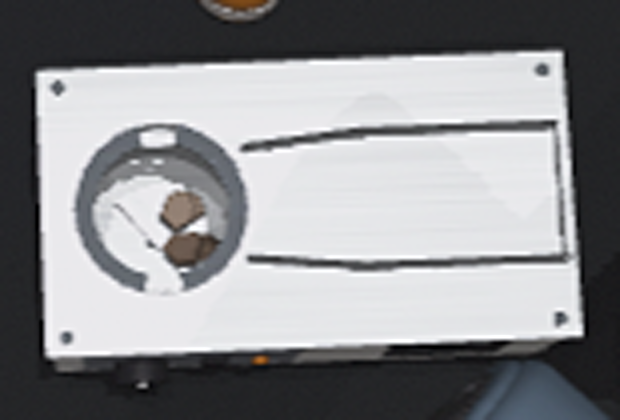

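The picture shows an empty feed plate, brown chips in the bowl at (185,210) and (190,248), and clear slots. Next I set the scraper down.

>>> arm_command(
  plan=[
    [3,-2,0,0.03,0.004,-0.002,1],
    [4,-1,0,0.024,0.004,-0.002,1],
    [4,0,0,0,0,0,1],
    [4,0,0,0,0,0,1],
    [2,0,0,0,0,0,1],
    [1,0,0,0,0,0,1],
    [0,0,0,0,0,0,1],
  ],
)

```text
time: 10.82
position: [0.4703, -0.29, 0.0551]
tool_rot: [0.499, 0.502, -0.497, 0.501]
ft_force: [0.2, 0.4, -0.6]
grip_width: 0.0218
```

Run:
```python
from h import *
delta([.467,-.295,.0335],np.radians(-90))
```

```text
t 10.825 p [ 0.4703 -0.29    0.0551] F [ 0.2  0.4 -0.6] M [ 0.01  0.02 -0.03] w 0.0218 q [-0.757  0.681  1.744  0.004  0.717  0.804]
[[ 0.001  1.     0.007]
 [ 0.003  0.007 -1.   ]
 [-1.     0.001 -0.003]]
shift cm [ 2.16 -0.33  0.51] norm 2.2395497847305847
rotvec [ 0.007 -0.003 -0.001]
rotvec [-3.135e+00  2.000e-03 -4.000e-03]
```

>>> arm_command(
  plan=[
    [1.3,0,0,0,-0.003,0,1],
    [0.5,0,0,0,0,0,1],
    [0.3,0,0,0,0,0,1],
    [0.1,0,0,0,0,0,1],
    [0,0,0,0,0,0,1],
  ],
)

```text
time: 11.45
position: [0.4721, -0.291, 0.0342]
tool_rot: [0.498, 0.5, -0.498, 0.504]
ft_force: [0.3, -0.2, -2.2]
grip_width: 0.0217
```

>>> arm_command(
  plan=[
    [0.1,0,0,0,0,0,1],
    [0,0,0,0,0,0,4],
    [0,0,0,0,0,0,6],
    [0,0,0,0,0,0,6],
    [-3,0,0,0,0,0,6],
    [-5,0,0,0,0,0,6],
    [-5,0,0,-0.18,0,0,6],
    [-5,0,0,-0.18,0,0,6],
    [-4,0,0,-0.18,0,0,6],
    [0,0,0,-0.18,0,0,6],
    [0,0,0,-0.18,0,0,6],
    [0,0,0,-0.18,0,0,6],
  ],
)

```text
time: 12.95
position: [0.4711, -0.2905, 0.2627]
tool_rot: [0.155, 0.686, -0.159, 0.693]
ft_force: [0.5, -0.4, 0.2]
grip_width: 0.0599
```

>>> arm_command(
  plan=[
    [0,0,0,-0.18,0,0,6],
    [0,0,0,-0.18,0,0,6],
    [0,0,0,-0.18,0,0,6],
    [0,0,0,-0.18,0,0,6],
    [0,0,0,-0.18,0,0,6],
    [0,0,0,-0.18,0,0,6],
    [0,0,0,-0.18,0,0,6],
    [0,0,0,-0.18,0,0,6],
    [0,0,0,-0.18,0,0,6],
    [0,0,0,-0.18,0,0,6],
    [0,0,0,-0.18,0,0,6],
    [0,0,0,-0.18,0,0,6],
  ],
)

```text
time: 14.45
position: [0.4684, -0.2877, 0.2626]
tool_rot: [0.554, -0.443, -0.548, -0.444]
ft_force: [-0.9, -0.4, -0.3]
grip_width: 0.0601
```

Run:
```python
from h import *
delta([.508,.347,.23],np.radians(121))
c=cam("top");P=pts(c); m=(c[1]>0)&(P[...,2]>.07)&(P[...,2]<.1)&(np.hypot(P[...,0]-.467,P[...,1]+.29)<.06)
print("scraper top",m.sum(),P[m].mean(0) if m.any() else 0)
```

```text
t 14.45 p [ 0.4684 -0.2877  0.2626] F [-0.9 -0.4 -0.3] M [ 0.14 -0.09  0.07] w 0.0601 q [-7.550e-01  3.760e-01  1.581e+00  1.000e-03  1.177e+00 -2.541e+00]
[[ 0.007 -0.977 -0.213]
 [-0.005 -0.213  0.977]
 [-1.    -0.005 -0.006]]
shift cm [  2.98 -17.38  61.19] norm 63.67823768649627
rotvec [-0.326 -0.007  0.004]
rotvec [2.815 0.006 0.01 ]
scraper top 34 [ 0.45383706 -0.27893591  0.07808516]
```

>>> arm_command(
  plan=[
    [0,-1.45,5.1,0,0,0,6],
    [0,-1.45,5.1,0,0,0,6],
    [0,-1.45,5.1,0,0,0,6],
    [0,-1.45,5.1,0,0,0,6],
    [0,-1.45,5.1,0,0,0,6],
    [0,-1.45,5.1,0,0,0,6],
    [0,-1.45,5.1,0,0,0,6],
    [0,-1.45,5.1,0,0,0,6],
    [0,-1.45,5.1,0,0,0,6],
    [0,-1.45,5.1,0,0,0,6],
    [0,-1.45,5.1,0,0,0,6],
    [0,-1.45,5.1,0,0,0,6],
  ],
)

```text
time: 16.0
position: [0.519, 0.3617, 0.26]
tool_rot: [0.548, -0.453, -0.537, -0.455]
ft_force: [0.8, -0.6, 0.2]
grip_width: 0.0601
```

>>> arm_command(
  plan=[
    [0,0,0,-0.163,0,0,6],
    [0,0,0,-0.163,0,0,6],
    [0,0,0,0,0,0,6],
  ],
)

```text
time: 16.38
position: [0.5176, 0.3669, 0.259]
tool_rot: [0.615, -0.357, -0.605, -0.358]
ft_force: [0.3, 0.1, 0.2]
grip_width: 0.06
```

```bash
cat > /tmp/l.py <<'E'
from h import *
c=cam("wrist"); cv2.imwrite("pics/w6.png",c[0]); np.savez("/tmp/w6.npz",*c); P=pts(c)
D=np.hypot(P[...,0]-.508,P[...,1]-.347)
m=((c[1]>0)&(abs(P[...,2]-.072)<.006)&(D<.07)).astype(np.uint8)
q=max(cv2.findContours(m,0,1)[0],key=cv2.contourArea); W=ray(q[:,0],c,.072)[:,:2]*1000
print(len(q),cv2.minAreaRect(W.astype(np.float32)),np.median(P[...,2][m>0]))
m=((c[1]>0)&(abs(P[...,2]-.034)<.005)&(D<.075)).astype(np.uint8)
h=P[m>0][:,:2]; h=cv2.convexHull((h*1000).astype(np.float32)); print("flange",cv2.minEnclosingCircle(h))
delta([.508,.347,.23],np.radians(121))
E
python3 - </tmp/l.py
```

```text
187 ((509.3664245605469, 345.194091796875), (83.63935089111328, 19.942350387573242), 31.27490997314453) 0.07346633918151424
flange ((509.7989196777344, 345.3335266113281), 52.90639114379883)
t 16.425 p [0.5176 0.3667 0.259 ] F [0.6 1.2 0.1] M [ 0.15 -0.05  0.01] w 0.0604 q [ 0.446  0.501  1.372 -0.012  1.26  -1.631]
[[ 0.013 -0.873 -0.488]
 [-0.007 -0.488  0.873]
 [-1.    -0.008 -0.012]]
shift cm [ 2.9   1.82 -1.22] norm 3.6324748340878723
rotvec [-0.031 -0.012  0.008]
rotvec [3.11  0.012 0.019]
```

View pics/w6.png

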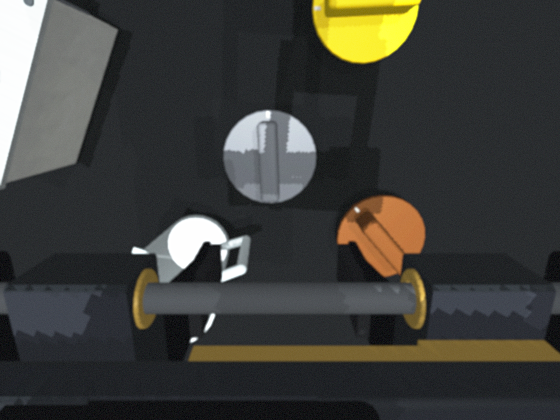

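The picture shows the grey lid at (270,157), its bar vertical and therefore lined up with the jaws. The brown look-alike is at (383,235), and the jug's handle is at (235,255).

Run:
```python
from h import *
L=np.array([.5094,.3452]);b=np.radians(31.3);B=np.array([[np.cos(b),-np.sin(b)],[np.sin(b),np.cos(b)]])
for n in("top","scene","w6"):
    z=np.load(f"/tmp/{n}.npz"); c=tuple(z[k] for k in z.files); P=pts(c)
    l=(P[...,:2]-L)@B*1000
    m=(c[1]>0)&(P[...,2]>.095)&(P[...,2]<.16)&(np.hypot(l[...,0],l[...,1])<140)&(l[...,0]>-20)
    s=l[m]
    if len(s): print(n,len(s),"bar-dir min",np.percentile(s[:,0],[0,5]).round(),"in strip |jaw|<100:",np.c_[s,P[...,2][m]*1000][np.argsort(s[:,0])][:6].round().tolist())
delta([.5094,.3452,.12],np.radians(121.3))
```

```text
top 252 bar-dir min [60. 67.] in strip |jaw|<100: [[60.0, -119.0, 140.0], [62.0, -120.0, 142.0], [62.0, -117.0, 136.0], [64.0, -115.0, 136.0], [64.0, -118.0, 139.0], [64.0, -113.0, 139.0]]
scene 277 bar-dir min [63. 72.] in strip |jaw|<100: [[63.0, -122.0, 139.0], [65.0, -114.0, 137.0], [66.0, -119.0, 137.0], [66.0, -119.0, 133.0], [67.0, -121.0, 131.0], [68.0, -112.0, 139.0]]
w6 1348 bar-dir min [61. 67.] in strip |jaw|<100: [[61.0, -121.0, 141.0], [62.0, -120.0, 140.0], [62.0, -121.0, 140.0], [62.0, -121.0, 141.0], [62.0, -120.0, 141.0], [62.0, -119.0, 141.0]]
t 16.425 p [0.5176 0.3667 0.259 ] F [0.6 1.2 0.1] M [ 0.15 -0.05  0.01] w 0.0604 q [ 0.446  0.501  1.372 -0.012  1.26  -1.631]
[[ 0.013 -0.873 -0.488]
 [-0.007 -0.488  0.873]
 [-1.    -0.008 -0.012]]
shift cm [13.9   1.88 -1.31] norm 14.08640017605909
rotvec [-0.037 -0.012  0.008]
rotvec [3.105 0.012 0.019]
```

>>> arm_command(
  plan=[
    [1,1.88,-1.3,0,-0.012,0.008,6],
    [4,0,0,-0.037,0,0,6],
    [4,0,0,0,0,0,6],
    [3,0,0,0,0,0,6],
    [0,0,0,0,0,0,6],
  ],
)

```text
time: 17.05
position: [0.5093, 0.3442, 0.1381]
tool_rot: [0.614, -0.352, -0.612, -0.354]
ft_force: [1.3, 1.0, 0.2]
grip_width: 0.0602
```

Run:
```python
from h import *
delta([.5094,.3452,.042],np.radians(121.3))
```

```text
t 17.05 p [0.5093 0.3442 0.1381] F [1.3 1.  0.2] M [ 0.14 -0.08  0.01] w 0.0602 q [ 0.413  0.615  1.539 -0.     0.983 -1.684]
[[ 0.004 -0.865 -0.502]
 [ 0.002 -0.502  0.865]
 [-1.    -0.004 -0.001]]
shift cm [ 9.61 -0.02  0.08] norm 9.609004091391506
rotvec [-0.02  -0.001  0.004]
rotvec [3.122e+00 7.000e-03 1.000e-03]
```

>>> arm_command(
  plan=[
    [4,0,0.1,-0.02,0,0.004,6],
    [3,0,0,0,0,0,6],
    [1.5,0,0,0,0,0,6],
    [0.9,0,0,0,0,0,6],
    [0,0,0,0,0,0,6],
  ],
)

```text
time: 17.68
position: [0.5157, 0.3472, 0.0492]
tool_rot: [0.618, -0.345, -0.612, -0.353]
ft_force: [0.3, -0.9, -0.2]
grip_width: 0.0604
```

Run:
```python
from h import *
delta([.5094,.3452,.042],np.radians(121.3))
```

```text
t 17.675 p [0.5157 0.3472 0.0492] F [ 0.3 -0.9 -0.2] M [ 0.12 -0.1  -0.03] w 0.0604 q [ 4.130e-01  7.470e-01  1.577e+00 -1.000e-03  8.030e-01 -1.695e+00]
[[ 0.014 -0.859 -0.512]
 [ 0.005 -0.512  0.859]
 [-1.    -0.014 -0.002]]
shift cm [0.71 0.66 0.15] norm 0.9805018799104736
rotvec [-0.008 -0.002  0.014]
rotvec [3.133 0.023 0.004]
```

>>> arm_command(
  plan=[
    [0.4,0.65,0.15,-0.008,-0.002,0.014,6],
    [0.3,0,0,0,0,0,6],
    [0,0,0,0,0,0,4],
    [0,0,0,0,0,0,1],
    [0,0,0,0,0,0,1],
    [0,0,0,0,0,0,1],
    [0,0,0,0,0,0,1],
  ],
  grip_force=58,
)

```text
time: 18.55
position: [0.5106, 0.3462, 0.0446]
tool_rot: [0.617, -0.345, -0.615, -0.348]
ft_force: [-0.3, 0.7, 0.1]
grip_width: 0.0195
```

Run:
```python
from h import *
delta([.5094,.3452,.042],np.radians(121.3))
```

```text
t 18.55 p [0.5106 0.3462 0.0446] F [-0.3  0.7  0.1] M [ 0.34 -0.07  0.  ] w 0.0195 q [ 0.415  0.752  1.583 -0.     0.801 -1.702]
[[ 0.004 -0.855 -0.519]
 [ 0.002 -0.519  0.855]
 [-1.    -0.005 -0.001]]
shift cm [ 0.26  0.15 -0.02] norm 0.29802858292576895
rotvec [-0.    -0.001  0.005]
rotvec [3.141e+00 7.000e-03 1.000e-03]
```

>>> arm_command(
  plan=[
    [-2,0,0,0,0,0,1],
    [-4,0,0,0,0,0,1],
    [-5,0,0,0,0,0,1],
    [-5,0,0,0,0,0,1],
    [-3,0,0,0,0,0,1],
    [0,0,0,0,0,0,1],
  ],
)

```text
time: 19.3
position: [0.5068, 0.3443, 0.2345]
tool_rot: [-0.615, 0.349, 0.618, 0.344]
ft_force: [-0.2, -0.5, -3.1]
grip_width: 0.0193
```

```bash
cat > /tmp/m.py <<'E'
from h import *
c=cam("top"); np.savez("/tmp/t7.npz",*c)
for n in ("t5","t7","w4","scene"):
    z=np.load(f"/tmp/{n}.npz"); c=tuple(z[k] for k in z.files)
    # rectify plate: 5 px/mm around mouth
    g=np.mgrid[-65:65:.25,-65:65:.25]; X=mo+(np.stack([g[0].ravel(),g[1].ravel()],1)/1000)@RM.T
    uv=proj(np.c_[X,np.full(len(X),.13)],c).reshape(520,520,2).astype(np.float32)
    im=cv2.cvtColor(cv2.remap(c[0],uv,None,cv2.INTER_CUBIC),cv2.COLOR_BGR2GRAY).astype(float)
    # outer edge along radial lines: bright plate -> dark ring
    E=[]
    s=np.zeros(2)
    for it in range(3):
        E=[]
        for th in np.radians(np.arange(0,360,4)):
            r=np.arange(44,62,.25); x=s[0]+r*np.cos(th); y=s[1]+r*np.sin(th)
            v=cv2.remap(im.astype(np.float32),((y+65)*4).astype(np.float32)[None],((x+65)*4).astype(np.float32)[None],1)[0]
            d=np.diff(cv2.GaussianBlur(v[None],(9,1),0)[0]); k=d.argmax()
            if d[k]>4: E.append((x[k],y[k]))
        h=np.array(E); w=np.ones(len(h),bool)
        for _ in range(4):
            A=np.c_[2*h[w],np.ones(w.sum())]; q=np.linalg.lstsq(A,(h[w]**2).sum(1),rcond=None)[0]; s=q[:2]; rad=np.sqrt(q[2]+s@s)
            e=np.hypot(*(h-s).T)-rad; w=abs(e)<max(.8,1.5*np.std(e[w]))
    print(n,"centre",s.round(2),"r",rad.round(2),"n",w.sum(),len(h),"std",np.std(e[w]).round(2))
    if n=="t5": cv2.imwrite("/tmp/rect.png",im)
print(mo)
delta([*mo,.23],np.radians(93.1))
E
python3 - </tmp/m.py
```

```text
t5 centre [-0.14 -0.85] r 50.23 n 83 85 std 0.36
t7 centre [-0.14 -0.84] r 50.24 n 82 85 std 0.35
w4 centre [-1.35 -4.85] r 54.2 n 33 62 std 0.56
scene centre [ 2.   -0.82] r 50.39 n 64 88 std 0.35
[0.55517367 0.07207401]
t 19.35 p [0.5057 0.3437 0.2327] F [-0.  -0.5 -3.1] M [ 0.17 -0.11 -0.01] w 0.0195 q [ 0.415  0.503  1.448 -0.     1.203 -1.702]
[[-0.011 -0.855 -0.519]
 [-0.005 -0.519  0.855]
 [-1.     0.012  0.001]]
shift cm [  0.35   9.87 -25.79] norm 27.615605077976518
rotvec [ 0.492 -0.002 -0.012]
rotvec [-2.65e+00  1.60e-02 -2.00e-03][ WARN:0@2.383] global loadsave.cpp:1063 imwrite_ Unsupported depth image for selected encoder is fallbacked to CV_8U.
```

>>> arm_command(
  plan=[
    [0,1.65,-4.3,0,0,0,1],
    [0,1.65,-4.3,0,0,0,1],
    [0,1.65,-4.3,0,0,0,1],
    [0,1.65,-4.3,0,0,0,1],
    [0,1.65,-4.3,0,0,0,1],
    [0,1.65,-4.3,0,0,0,1],
    [0,0,0,0.164,0,0,1],
    [0,0,0,0.164,0,0,1],
    [0,0,0,0.164,0,-0.01,1],
    [0,0,0,0,0,0,1],
  ],
)

```text
time: 20.6
position: [0.5408, 0.0618, 0.2057]
tool_rot: [-0.498, 0.503, 0.521, 0.476]
ft_force: [0.4, 0.2, -3.1]
grip_width: 0.0191
```

```bash
sed -i 's/-86.9/float(sys.argv[4]) if len(sys.argv)>4 else -86.9/' s.py; python3 - 2.3 -1 .19 93.1 <s.py
python3 - <<'E'
from h import *
c=cam("wrist"); cv2.imwrite("pics/w8.png",c[0]); np.savez("/tmp/w8.npz",*c)
E
```

```text
mill xy mm [-14.9  -9.5]
t 20.6 p [0.5408 0.0618 0.2057] F [ 0.4  0.2 -3.1] M [ 0.09 -0.18 -0.  ] w 0.0191 q [-0.086  0.461  1.617 -0.011  1.113 -1.692]
[[-0.05  -0.998 -0.04 ]
 [-0.005 -0.04   0.999]
 [-0.999  0.051 -0.003]]
shift cm [ 1.48 -1.79  0.88] norm 2.4800017679693505
rotvec [-0.014 -0.003 -0.051]
rotvec [ 3.126 -0.079  0.004]
```

View pics/w8.png

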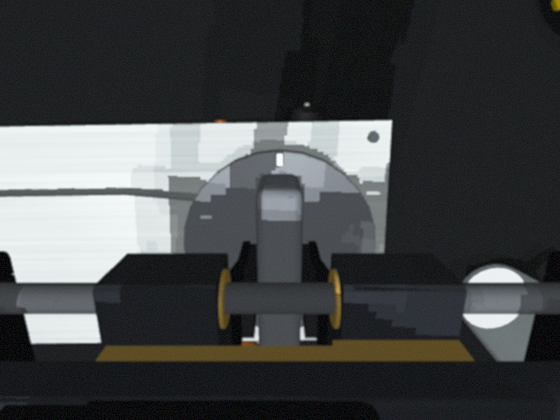

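Run:
```python
from h import *
z=np.load("/tmp/w8.npz"); c=tuple(z[k] for k in z.files); P=pts(c)
o=robot.get_obs(); M=R.from_quat(o["tool_rot"]).as_matrix(); T=(P-o["position"])@M*1000
m=((abs(T[...,0]-10.6)<5)&(np.hypot(T[...,1],T[...,2])<62)).astype(np.uint8)
print("flange top x",np.median(T[...,0][m>0]),m.sum())
q=max(cv2.findContours(m,0,1)[0],key=cv2.contourArea)[:,0]
# cast onto flange-top plane in tool frame
im,d,K,Rm,p=c; r=np.c_[q,np.ones(len(q))]@np.linalg.inv(K).T@Rm.T@M; p0=(p-o["position"])@M
xf=np.median(T[...,0][m>0])/1000
W=(p0+r*((xf-p0[0])/r[:,0])[:,None])[:,1:]*1000
# keep the outer arc
h=W[(np.hypot(*W.T)>45)&(W[:,0]>12)]; w=np.ones(len(h),bool)
from scipy.optimize import least_squares
f=least_squares(lambda s:np.hypot(*(h-s).T)-53,[0,0],loss="soft_l1"); e=f.fun; print("lid centre tool y,z",f.x.round(2),"resid",np.std(np.hypot(*(h-f.x).T)-53),len(h))
b=(T[...,0]<-2)&(T[...,0]>-14)&(abs(T[...,2])<9)&(T[...,1]>20)&(T[...,1]<60); print("bar end y",np.percentile(T[...,1][b],[50,95,99]),"-> offset from 42")
```

```text
flange top x 8.502704826958801 12484
lid centre tool y,z [ 0.87 -0.33] resid 0.43495350977849095 239
bar end y [42.81960298 43.05491038 43.1093142 ] -> offset from 42
```

>>> arm_command(
  plan=[
    [0,-1.75,0.88,-0.014,-0.003,-0.051,1],
    [0.5,0,0,0,0,0,1],
    [0,0,0,0,0,0,1],
  ],
)

```text
time: 21.02
position: [0.5558, 0.0715, 0.1964]
tool_rot: [-0.513, 0.486, 0.517, 0.483]
ft_force: [-0.2, 0.0, -3.1]
grip_width: 0.0198
```

```bash
python3 - 1.8 -0.8 .18 93.1 <s.py
```

```text
mill xy mm [ 0.6 -0.6]
t 21.025 p [0.5558 0.0715 0.1964] F [-0.2  0.  -3.1] M [ 0.14 -0.14 -0.02] w 0.0198 q [-0.071  0.476  1.62  -0.     1.053 -1.703]
[[-0.007 -0.998 -0.061]
 [ 0.    -0.061  0.998]
 [-1.     0.007  0.   ]]
shift cm [ 1.64 -0.13 -0.02] norm 1.6432155289831767
rotvec [ 0.007  0.    -0.007]
rotvec [-3.134e+00  1.000e-02  1.000e-03]
```

>>> arm_command(
  plan=[
    [1.2,-0.1,0,0.007,0,-0.007,1],
    [0.8,0,0,0,0,0,1],
    [0,0,0,0,0,0,1],
  ],
)

```text
time: 21.4
position: [0.5557, 0.0713, 0.1743]
tool_rot: [-0.513, 0.487, 0.514, 0.486]
ft_force: [0.2, -0.3, -3.4]
grip_width: 0.0196
```

```bash
python3 - 1.8 -0.8 .165 93.1 <s.py
```

```text
mill xy mm [ 0.5 -0.8]
t 21.4 p [0.5557 0.0713 0.1743] F [ 0.2 -0.3 -3.4] M [ 0.12 -0.13  0.04] w 0.0196 q [-0.072  0.504  1.645  0.     0.995 -1.697]
[[-0.002 -0.999 -0.054]
 [ 0.    -0.054  0.999]
 [-1.     0.002  0.   ]]
shift cm [ 0.93 -0.13  0.  ] norm 0.9393251032738034
rotvec [ 0.     0.    -0.002]
rotvec [-3.141e+00  3.000e-03  1.000e-03]
```

>>> arm_command(
  plan=[
    [0,-0.15,0,0,0,0,1],
    [0.5,0,0,0,0,0,1],
    [0.4,0,0,0,0,0,1],
    [0,0,0,0,0,0,1],
  ],
)

```text
time: 21.9
position: [0.5578, 0.0712, 0.1651]
tool_rot: [-0.513, 0.486, 0.514, 0.486]
ft_force: [-0.1, 0.1, -1.7]
grip_width: 0.0192
```

```bash
python3 - 1.8 -0.8 .16 93.1 <s.py
```

```text
mill xy mm [ 2.5 -1. ]
t 21.9 p [0.5578 0.0712 0.1651] F [-0.1  0.1 -1.7] M [ 0.07 -0.14 -0.04] w 0.0192 q [-0.072  0.518  1.648  0.     0.976 -1.697]
[[-0.001 -0.999 -0.054]
 [ 0.    -0.054  0.999]
 [-1.     0.001  0.   ]]
shift cm [0.51 0.07 0.02] norm 0.5176782078158471
rotvec [ 0.     0.    -0.001]
rotvec [-3.141e+00  1.000e-03  0.000e+00]
```

>>> arm_command(
  plan=[
    [0.3,0.05,0,0,0,0,1],
    [0.3,0,0,0,0,0,1],
    [0,0,0,0,0,0,1],
  ],
)

```text
time: 22.28
position: [0.5573, 0.0712, 0.1588]
tool_rot: [-0.513, 0.486, 0.514, 0.486]
ft_force: [0.2, 0.5, -2.8]
grip_width: 0.0198
```

```bash
python3 - 1.8 -0.8 .149 93.1 <s.py
```

```text
mill xy mm [ 2.1 -1. ]
t 22.275 p [0.5573 0.0712 0.1588] F [ 0.2  0.5 -2.8] M [ 0.07 -0.07  0.04] w 0.0198 q [-0.072  0.527  1.655  0.     0.96  -1.697]
[[-0.001 -0.999 -0.054]
 [ 0.    -0.054  0.999]
 [-1.     0.001  0.   ]]
shift cm [0.98 0.03 0.02] norm 0.983813637620312
rotvec [ 0.     0.    -0.001]
rotvec [-3.141e+00  1.000e-03  0.000e+00]
```

>>> arm_command(
  plan=[
    [0.3,0,0,0,0,0,1],
    [0.3,0,0,0,0,0,1],
    [0,0,0,0,0,0,1],
  ],
)

```text
time: 22.65
position: [0.5576, 0.0712, 0.1542]
tool_rot: [0.514, -0.486, -0.513, -0.486]
ft_force: [-1.4, -0.2, 3.1]
grip_width: 0.0196
```

```bash
python3 - 1.8 -0.8 .149 93.1 <s.py
```

```text
mill xy mm [ 2.4 -1. ]
t 22.65 p [0.5576 0.0712 0.1542] F [-1.4 -0.2  3.1] M [ 0.11  0.07 -0.03] w 0.0196 q [-0.072  0.533  1.659 -0.     0.948 -1.697]
[[ 0.001 -0.999 -0.055]
 [-0.    -0.055  0.999]
 [-1.    -0.001 -0.   ]]
shift cm [0.52 0.06 0.02] norm 0.5218915724759052
rotvec [ 0.001 -0.     0.001]
rotvec [-3.141e+00 -1.000e-03 -0.000e+00]
```

>>> arm_command(
  plan=[
    [0.35,0.04,0,0,0,0,1],
    [0.3,0,0,0,0,0,1],
    [0,0,0,0,0,0,1],
  ],
)

```text
time: 23.02
position: [0.5576, 0.0712, 0.1488]
tool_rot: [0.514, -0.486, -0.513, -0.487]
ft_force: [-3.3, 0.0, 5.3]
grip_width: 0.0193
```

```bash
python3 - 1.8 -0.8 .149 93.1 <s.py
```

```text
mill xy mm [ 2.4 -1. ]
t 23.025 p [0.5576 0.0712 0.1488] F [-3.3  0.   5.3] M [0.1  0.21 0.  ] w 0.0193 q [-0.072  0.54   1.665 -0.     0.934 -1.697]
[[ 0.003 -0.998 -0.055]
 [-0.    -0.055  0.998]
 [-1.    -0.003 -0.   ]]
shift cm [-0.02  0.06  0.02] norm 0.06747425909712074
rotvec [ 0.001 -0.     0.003]
rotvec [-3.141e+00 -4.000e-03 -1.000e-03]
```

>>> arm_command(
  plan=[
    [0.2,0.12,0,0,0,0.003,1],
    [0.2,0,0,0,0,0,1],
    [0,0,0,0,0,0,1],
  ],
)

```text
time: 23.4
position: [0.5576, 0.0712, 0.1492]
tool_rot: [0.515, -0.485, -0.512, -0.487]
ft_force: [-2.4, 0.2, 4.8]
grip_width: 0.0196
```

```bash
python3 - 1.8 -0.8 .146 93.1 <s.py
```

```text
mill xy mm [ 2.4 -1. ]
t 23.4 p [0.5576 0.0712 0.1492] F [-2.4  0.2  4.8] M [ 0.06  0.22 -0.04] w 0.0196 q [-7.100e-02  5.390e-01  1.665e+00 -1.000e-03  9.330e-01 -1.697e+00]
[[ 0.004 -0.998 -0.055]
 [-0.001 -0.055  0.998]
 [-1.    -0.004 -0.001]]
shift cm [0.32 0.06 0.02] norm 0.3311784004761324
rotvec [ 0.001 -0.001  0.004]
rotvec [-3.14e+00 -6.00e-03 -2.00e-03]
```

>>> arm_command(
  plan=[
    [0.5,0.25,0,0,0,0.004,1],
    [0.5,0,0,0,0,0,1],
    [0.5,0,0,0,0,0,1],
  ],
)

```text
time: 23.78
position: [0.5577, 0.0713, 0.1484]
tool_rot: [0.517, -0.484, -0.511, -0.487]
ft_force: [-10.2, -0.6, 33.7]
grip_width: 0.0199
```

```bash
python3 - 1.8 -0.8 .146 93.1 <s.py
```

```text
mill xy mm [ 2.5 -0.9]
t 23.775 p [0.5577 0.0713 0.1484] F [-10.2  -0.6  33.7] M [-0.02  1.79 -0.11] w 0.0199 q [-0.07   0.539  1.67  -0.003  0.924 -1.696]
[[ 0.009 -0.998 -0.057]
 [-0.003 -0.057  0.998]
 [-1.    -0.009 -0.003]]
shift cm [0.24 0.07 0.01] norm 0.24540194961261994
rotvec [ 0.003 -0.003  0.009]
rotvec [-3.139 -0.014 -0.005]
```

The lid went in at z = 0.148 (expected about 0.1486). The force was only the spring's at first, then rigid contact, so it is flush. Now I turn clockwise while pressing lightly.

>>> arm_command(
  plan=[
    [0.05,0.1,0,0,0.003,0.009,1],
    [0.2,0.1,0,0.12,0,0,1],
    [0.2,0,0,0.15,0,0,1],
    [0.2,0,0,0.15,0,0,1],
    [0.2,0,0,0.1,0,0,1],
  ],
)

```text
time: 24.4
position: [0.5577, 0.0697, 0.1484]
tool_rot: [-0.373, 0.603, 0.364, 0.604]
ft_force: [-5.3, -0.6, 16.6]
grip_width: 0.0194
```

```bash
cat > r.py <<'E'
from h import *
o,M=state(); F=M.T@np.array(o["ft_force"]); print("tool F",F.round(1),"tool M",(M.T@np.array(o["moment"])).round(2))
print("mill xy",((np.array(o["position"][:2])-mo)@RM*1000).round(1),"turned cw rad from 93.1deg:",((np.radians(93.1)-np.arctan2(M[1,2],M[0,2])+1)%(2*np.pi)-1).round(3))
E
python3 - <r.py
```

```text
t 24.4 p [0.5577 0.0697 0.1484] F [-5.3 -0.6 16.6] M [0.23 0.97 0.38] w 0.0194 q [-0.069  0.539  1.669 -0.013  0.925 -1.158]
[[ 0.008 -0.89   0.457]
 [-0.011  0.456  0.89 ]
 [-1.    -0.012 -0.006]]
tool F [-16.6   4.2  -3. ] tool M [-0.39  0.23  0.96]
mill xy [ 2.4 -2.5] turned cw rad from 93.1deg: 0.528
```

>>> arm_command(
  plan=[
    [0.2,0.15,0.05,0.15,0.006,0.012,1],
    [0.2,0,0,0.15,0,0,1],
    [0.2,0,0,0.15,0,0,1],
    [0.2,0,0,0.15,0,0,1],
  ],
)

```text
time: 24.9
position: [0.5562, 0.0702, 0.1485]
tool_rot: [-0.175, 0.688, 0.166, 0.684]
ft_force: [-5.7, -2.6, 16.2]
grip_width: 0.02
```

```bash
python3 - <r.py
```

```text
t 24.9 p [0.5562 0.0702 0.1485] F [-5.7 -2.6 16.2] M [0.07 0.71 0.62] w 0.02 q [-0.067  0.542  1.664 -0.016  0.939 -0.544]
[[-0.003 -0.468  0.884]
 [-0.013  0.884  0.468]
 [-1.    -0.01  -0.009]]
tool F [-16.2   0.2  -6.4] tool M [-0.62  0.59  0.39]
mill xy [ 0.9 -2. ] turned cw rad from 93.1deg: 1.138
```

>>> arm_command(
  plan=[
    [0.2,0,-0.05,0.15,0.006,0.01,1],
    [0.2,0,0,0.13,0,0,1],
    [0.2,0,0,0.06,0,0,1],
  ],
)

```text
time: 25.28
position: [0.5559, 0.0698, 0.1486]
tool_rot: [-0.054, 0.709, 0.048, 0.702]
ft_force: [-6.0, 0.5, 15.8]
grip_width: 0.0198
```

```bash
python3 - <r.py
```

```text
t 25.275 p [0.5559 0.0698 0.1486] F [-6.   0.5 15.8] M [0.24 0.77 0.67] w 0.0198 q [-0.069  0.543  1.66  -0.012  0.947 -0.206]
[[-0.009 -0.143  0.99 ]
 [-0.009  0.99   0.143]
 [-1.    -0.007 -0.011]]
tool F [-15.8   1.2  -6. ] tool M [-0.68  0.72  0.34]
mill xy [ 0.6 -2.4] turned cw rad from 93.1deg: 1.482
```

>>> arm_command(
  plan=[
    [0.2,0,-0.08,0.06,0.007,0.009,1],
    [0.2,0,0,0.06,0,0,1],
  ],
)

```text
time: 25.52
position: [0.5551, 0.0694, 0.1488]
tool_rot: [-0.013, 0.712, 0.01, 0.702]
ft_force: [-5.1, -1.8, 14.6]
grip_width: 0.0196
```

```bash
python3 - <r.py
python3 - <<'E'
from h import *
c=cam("top"); s=cam("scene"); np.savez("/tmp/t9.npz",*c)
cv2.imwrite("pics/s9.png",cv2.resize(s[0][165:305,180:340],None,fx=4,fy=4,interpolation=2))
E
```

```text
t 25.525 p [0.5551 0.0694 0.1488] F [-5.1 -1.8 14.6] M [-0.32  0.63  1.54] w 0.0196 q [-0.072  0.544  1.658 -0.007  0.955 -0.101]
[[-0.015 -0.032  0.999]
 [-0.004  0.999  0.032]
 [-1.    -0.004 -0.015]]
tool F [-14.6  -1.7  -5.3] tool M [-1.54  0.63 -0.33]
mill xy [-0.2 -2.6] turned cw rad from 93.1deg: 1.593
```

View pics/s9.png

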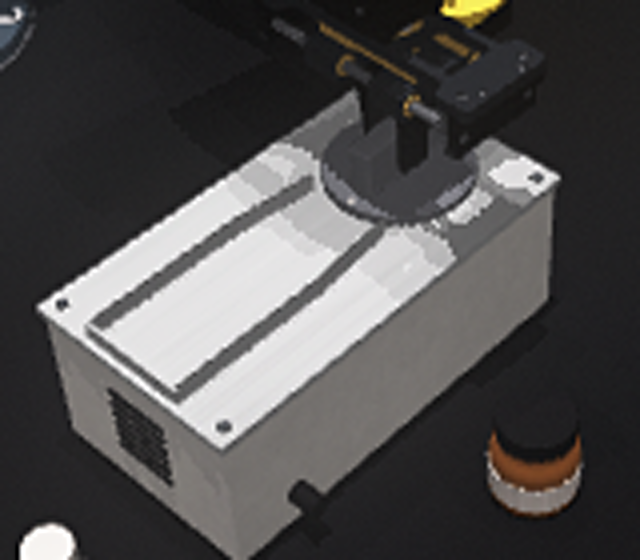

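The scene crop shows the lid's flange flush on the plate at (400,175) with the bar along the mill's y, and the jar undisturbed. The torque jump to 1.5 N m indicates the stop. I'll level the tool and settle into the final push.

>>> arm_command(
  plan=[
    [0.2,0,0,0.02,-0.015,0.004,1],
    [0.2,0,0,0.03,-0.005,0,1],
    [0.2,0,0,0.03,0,0,1],
  ],
)

```text
time: 26.0
position: [0.5549, 0.069, 0.1485]
tool_rot: [0.005, 0.704, -0.01, 0.71]
ft_force: [-4.6, 1.3, 15.9]
grip_width: 0.0208
```

```bash
python3 - <r.py
python3 - <<'E'
from h import *
c=cam("scene"); P=pts(c); D=np.hypot(*(P[...,:2]-mo).transpose(2,0,1))
m=(c[1]>0)&(D<.051)&(D>.035)&(P[...,2]>.125)&(P[...,2]<.148); print("flange top z",np.percentile(P[...,2][m],[10,50,90]).round(4),m.sum())
pl=(c[1]>0)&(D>.06)&(D<.09)&(abs(P[...,2]-.13)<.006); print("plate z",np.median(P[...,2][pl]).round(4))
for side in(1,-1):
    mm=m&((P[...,0]-mo[0])*side>.01); print(side,mm.sum(),np.median(P[...,2][mm]) if mm.any() else 0)
z=np.load("/tmp/scene.npz"); a=z[z.files[0]]; d=cv2.absdiff(a,c[0]).max(2)
for n,(u,v,w,h) in dict(bottle=(175,290,50,65),jar=(295,255,40,45),jug=(345,165,45,65),scraper=(135,260,35,45)).items(): print(n,(d[v:v+h,u:u+w]>40).mean().round(3))
t=cam("top"); P=pts(t); m=(t[1]>0)&(P[...,2]>.06)&(P[...,2]<.1)&(np.hypot(P[...,0]-.47,P[...,1]+.29)<.06); print("scraper",m.sum(),np.median(P[m],0).round(3) if m.any() else 0)
E
python3 - <r.py
```

```text
t 26.0 p [0.5549 0.069  0.1485] F [-4.6  1.3 15.9] M [0.33 0.96 2.02] w 0.0208 q [-0.072  0.536  1.676 -0.009  0.922 -0.045]
[[ 0.007  0.022  1.   ]
 [-0.008  1.    -0.022]
 [-1.    -0.008  0.007]]
tool F [-16.    1.1  -4.5] tool M [-2.02  0.95  0.32]
mill xy [-0.4 -3.1] turned cw rad from 93.1deg: 1.646
flange top z [0.1352 0.1373 0.1396] 295
plate z 0.1294
1 163 0.1373719222099543
-1 92 0.1372379455296548
bottle 0.0
jar 0.0
jug 0.005
scraper 0.095
scraper 273 [ 0.467 -0.286  0.082]
t 26.1 p [0.5549 0.069  0.1485] F [-4.6  0.6 15.3] M [0.25 0.93 1.97] w 0.0209 q [-0.072  0.536  1.676 -0.009  0.922 -0.046]
[[ 0.007  0.021  1.   ]
 [-0.008  1.    -0.021]
 [-1.    -0.008  0.007]]
tool F [-15.3   0.4  -4.5] tool M [-1.97  0.92  0.24]
mill xy [-0.4 -3.1] turned cw rad from 93.1deg: 1.645
```

>>> arm_command(
  plan=[
    [0.2,0,0,-0.02,-0.004,0.004,1],
    [0.2,0,0,0,0,0,1],
    [0.2,0,0,0,0,0,1],
    [0.2,0,0,0,0,0,1],
  ],
)

```text
time: 26.6
position: [0.5549, 0.0691, 0.1485]
tool_rot: [-0.014, 0.702, 0.006, 0.712]
ft_force: [-4.1, 1.2, 16.8]
grip_width: 0.0204
```

```bash
python3 - <r.py
```

```text
t 26.6 p [0.5549 0.0691 0.1485] F [-4.1  1.2 16.8] M [0.26 1.21 1.07] w 0.0204 q [-0.07   0.535  1.68  -0.013  0.914 -0.091]
[[ 0.013 -0.028  1.   ]
 [-0.011  1.     0.028]
 [-1.    -0.011  0.013]]
tool F [-16.8   1.1  -3.9] tool M [-1.08  1.19  0.3 ]
mill xy [-0.4 -3. ] turned cw rad from 93.1deg: 1.597
```

```bash
python3 - <<'E'
from h import *
print(workorder.hand_in())
E
python3 - <r.py
```

```text
the job is handed in; nothing more can be done
None
the job is handed in; nothing more can be done
```

I swept all four chips towards the mouth with the scraper and set the scraper back on the bench. The grey lid is now in the mouth, turned clockwise to its stop and held there, pressed down. I handed the job in at about 26.6 s.

**What the last checks showed**
- **Chips:** the feed plate and both slots were empty after the sweep. The top view showed brown chips in the bowl, but only two or three could be made out separately. I take the fourth to be under the others.
- **Lid seating:** the flange top measured 7.9 mm above the plate, and the flange is 8 mm thick, so the lid is flush. The tool height matches this, with a final push of about 17 N.
- **Stop:** the torque rose from about 0.65 to 2.0 N m at the stop, and I eased it to about 1.1 N m for the hold. The tool turned 1.60 rad against the expected 1.46, so the bar probably twisted slightly in the pads. I judged the stop by the torque and did not see the bar's angle directly.
- **Tool tilt:** the tool ended about 0.015 rad off vertical. At one point I applied the tilt correction with the wrong sign.
- **Bystanders:** the scene pictures show the wash bottle, jar and jug as they were. The scraper's top was still at standing height (0.082 m) near where it was set down. I did not go near the brown and yellow look-alikes, and I did not check them again at the end.

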